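# Show the underside of a custard cup to the inspection camera

## Robot

A 6-joint arm with a two-finger parallel gripper is mounted at the origin on a cart in front of the work surface, level with it; the furniture and walls round the work are solid. World frame = base frame: x ahead of the robot, y to its left, z up, the work surface at z = 0. Lengths are in m, angles in rad, forces in N, time in s.
With the tool pointing down it reaches from about 0.225 to 0.875 m from the base axis. Payload 3.4 kg.
Tool frame: the origin (TCP) lies at the very end of the fingers, on their centre line; the grasp point (between the pads) lies 19 mm behind it (manip.pinch_z is the distance from the TCP to the grasp point, in m); z points along the fingers, y is the line along which they close (so a half turn about z gives the same grasp; the last joint's range is limited). The gripper opens to 85 mm and grips with 20 to 120 N. Pads are 22 mm wide; open, the fingers measure 114 mm over their backs; the gripper's body (76 mm by 85 mm) begins 54 mm behind the grasp point. The pads swing forward as they close: fully open they stand 13 mm farther back than shut.
Start: joints at [-1.352, 0.276, 1.505, -0, 1.361, -0.121], TCP at [0.192, -0.542, 0.231] pointing down, gripper open.
Joint ranges: [-2.89, 2.89], [-0.75, 2.08], [0.22, 2.7], [-1.18, 4.32], [0.11, 2.71], [-2.7, 2.7]. Speed limits (rad/s): [2.57, 2.57, 3.14, 3.14, 3.14, 3.14].

## Interface

Orientations are given as a unit quaternion [w, x, y, z].
In Python, from rig import manip gives the robot as it stands. The module is installed in compiled form; this text tells all that it offers.
- The arm moves only by the shell command python3 -m jog 'ROWS' [FORCE]. ROWS is JSON, a list of rows, each an object of numbers: "dx", "dy", "dz": the shift along the tool's x, y, z each as a share of 25 cm, from -1 to 1; "ax", "ay", "az": the turn, a rotation vector about the tool's x, y, z each as a share of 90 degrees, from -1 to 1; "grip": the opening, from -1 (shut) to 1 (fully open), so that 0 is half open. A call has 1 to 5 rows; each row is the pose to reach, as a shift and turn from the pose commanded when the call began, along the tool's axes at that moment; what a row does not reach only later rows make up. A row lasts 1/12 s, in which the tool goes at most 41.7 mm and 7.16 degrees, less where a joint would pass 70% of its speed; a pose out of reach is approached as far as the arm can. A call with a number of a shift or a turn outside -1 to 1 is refused whole. A call with a gripper value outside its range is refused whole. The fingers move at their own pace and stop on an object; FORCE is the grip in N (left out, the last holds). Time passes only in rows, so rows that repeat a pose let the fingers close. It gives the time, the measured TCP pose, the force, the opening and the grip force at its end, in the units of the state.
- manip.get_state(): the state, without advancing time (a new reading comes with each control period).
- manip.get_image(name): name is "scene" or "top" or "wrist"; returns a dict with "img" (420x560x3 uint8, red, green, blue), "mtx" (3x3 intrinsics, pixels), "k1" (the pictures are not rectified: a ray, as slopes to the right and down, at radius r is drawn at 1 + k1 r^2 times it, then the intrinsics apply), "world_to_cam" (4x4, takes a point from world to camera coordinates); the wrist camera has in their place "T_tool_cam" (4x4, takes a point from camera to tool coordinates, whose origin is the TCP and whose axes are the flange's). Camera axes: x right, y down, z forward; pixel columns grow to the right and rows downward; lengths in m; the calibration is good to about 2 mm. A picture is of the moment at which its call begins: read the wrist's pose just before it. There is no depth.
- manip.sign_off(): hands the job in; it is judged then, once.
The state is a dict: "clock": time; "qpos": joint angles; "qd": joint speeds; "effort": joint torques, N m; "position": TCP position; "ee_rot": TCP orientation; "contact_force": force on the tool from outside, world axes, zero at the start; "moment": the same for the moment, N m; "width": finger opening in m; "gripper_force": force on a finger pad.
Only numpy, scipy, OpenCV 4.12 (cv2) and the standard library are available. Lean on these libraries where they do the work, as an engineer would, in place of code of your own. Each camera call takes 0.05 s, during which the arm holds its last target. There are 200 camera calls.

## Task

Take the custard cup with the red marker pick out of the blue cup holder and present its underside to the inspection camera for a leak check: hold it in the air squarely in front of the upward-tilted lens, centred on the line of sight, with the cup's bottom facing the lens about 10 cm from the glass. Leave the camera as it is set, keep the cup from tipping to its side, and do not disturb the two other cups, the timer, the flour shaker, the sauce bottle or the tape. Finish while still holding the cup there, motionless: do not put it down or let go.

Things in the scene. Friction and masses are not known exactly. Their poses are not given: they have to be found in the camera images.
- sample_cup: Round rigid cream paper cup of set custard, 58 mm across the rim, 43 high, about 75 g, tapering to the base, with a red marker pick at its centre reaching 69 mm above the base (looks only, does not collide). Origin: centre of the underside, z up through the cup. It stands upright in one of the holder's pockets (which one varies); grip its wall from above; 25 to 40 N is safe.
- cup_a: A like custard cup without a pick, 58 mm across, 43 mm high, in another pocket; leave it. Origin at the centre of its underside.
- cup_b: A like custard cup without a pick, 58 mm across, 43 mm high, in another pocket; leave it. Origin at the centre of its underside.
- cup_holder: Blue plastic board 105 x 275 x 16 mm, fixed. Origin at the centre of its underside, y along its length. Three round pockets, 52 mm wide and 10 mm deep, in a row along its y at -90, 0 and +90 mm; cups stand loosely in them, undersides 6 mm above the worktop.
- camera_stand: Fixed stand of the inspection camera: grey foot 130 x 110 x 14 mm, steel post 18 mm thick and 175 mm tall at +45 mm along its own x (the side away from the lens's look). Origin at the centre of the foot's underside. At yaw 0 the camera looks to -x (to the robot) and up.
- lens (a point): Centre of the lens glass (dark round barrel 38 mm wide on a white camera head 40 x 46 mm). Its z axis is the line of sight, pointing out of the lens, up and to the robot's side, 0.33 to 0.67 rad from the vertical; its y axis is level. Height and tilt differ from start to start and shift if knocked.
- view_point (a point): The empty point in the air on the line of sight, 100 mm out from the lens glass: the centre of the cup's underside belongs here, with the cup's z axis along this point's z axis (same axes as lens).
- kitchen_timer: White wind-up timer, 68 mm round, 56 mm high, loose bystander. Origin under its centre.
- flour_shaker: Steel flour shaker, 69 mm round, 106 mm high, loose bystander. Origin under its centre.
- squeeze_bottle: Brown sauce bottle with red nozzle, 59 mm round, 172 mm high, loose bystander. Origin under its centre.
- masking_tape: Roll of tan masking tape lying flat, 82 mm round, 24 mm high, loose bystander. Origin under its centre.

How it is judged:
By the outcome, as a careful person would: the job done as asked, in the order asked, and still so for the second after the job is handed in, while the arm keeps its last pose, push and grip.
It also fails if it takes over 40 s, if anything falls off the work surface, if the arm or the gripper's body presses on something with over 40 N, if the wrist force passes 120 N, or if a joint passes its speed limit or range.

## Working session

There is one attempt and no reset: what is moved stays moved. The work goes in short steps, Python scripts to look and compute and a shell command to move; the robot and the scene stay as the last step left them, time stands still between calls to the robot, and variables do not carry over. Pictures are saved under pics/ and viewed, at most 10 in all, crops included, and the job is handed in when it is done.

```bash
mkdir -p pics; cat > h.py <<'E'
import numpy as np, cv2
from rig import manip
from scipy.spatial.transform import Rotation as R
def snap(n,f):
    s=manip.get_state(); d=manip.get_image(n)
    cv2.imwrite(f'pics/{f}.png',d['img'][:,:,::-1])
    if 'T_tool_cam' in d:
        T=np.eye(4);q=s['ee_rot'];T[:3,:3]=R.from_quat([q[1],q[2],q[3],q[0]]).as_matrix();T[:3,3]=s['position']
        d['world_to_cam']=np.linalg.inv(T@d['T_tool_cam'])
    np.savez(f'pics/{f}.npz',**{k:v for k,v in d.items()})
    return d
def ld(f): return np.load(f'pics/{f}.npz')
def ray(d,u,v):
    k=float(d['k1']);p=cv2.undistortPoints(np.array([[[u,v]]],float),d['mtx'],np.array([k,0,0,0.]))[0,0]
    W=d['world_to_cam'];Rm=W[:3,:3]
    r=Rm.T@np.array([p[0],p[1],1]);return -Rm.T@W[:3,3],r/np.linalg.norm(r)
def atz(d,u,v,z):
    c,r=ray(d,u,v);return c+r*(z-c[2])/r[2]
def proj(d,P):
    W=d['world_to_cam'];P=np.atleast_2d(P)
    return cv2.projectPoints(P,cv2.Rodrigues(W[:3,:3])[0],W[:3,3],d['mtx'],np.array([float(d['k1']),0,0,0.]))[0][:,0]
def tri(obs):
    A=np.zeros((3,3));b=np.zeros(3)
    for d,u,v in obs:
        c,r=ray(d,u,v);M=np.eye(3)-np.outer(r,r);A+=M;b+=M@c
    x=np.linalg.solve(A,b);return x,[np.linalg.norm((np.eye(3)-np.outer(ray(d,u,v)[1],ray(d,u,v)[1]))@(x-ray(d,u,v)[0])) for d,u,v in obs]
E
python3 - <<'E'
from h import *
for n in('scene','top'):
    d=snap(n,n+'0'); print(n,d['mtx'],d['k1'],ray(d,280,210))
s=manip.get_state();print(s,manip.pinch_z)
E
```

```text
scene [[427.65989289   0.         279.39801889]
 [  0.         427.65989289 214.85556865]
 [  0.           0.           1.        ]] -0.09737227852344175 (array([-0.22257681,  0.88752755,  0.86961476]), array([ 0.49158391, -0.70580173, -0.51008743]))
top [[459.4155432    0.         276.04136342]
 [  0.         459.4155432  213.32179794]
 [  0.           0.           1.        ]] -0.0040907152826076135 (array([ 0.20400742, -0.0812296 ,  1.42379303]), array([ 0.18926541, -0.02069732, -0.98170781]))
{'clock': 0.1, 'qpos': array([-1.35200090e+00,  2.76546644e-01,  1.50604989e+00, -3.66531648e-05,
        1.36068248e+00, -1.20971578e-01]), 'qd': array([ 0.00147598,  0.00106207, -0.00329909,  0.00091953,  0.00077081,
       -0.00059201]), 'effort': array([ 1.33155841e-03, -4.17698514e+01, -2.46405494e+01, -1.69292643e-04,
        5.82688081e-03,  9.13503641e-06]), 'position': array([ 0.19152039, -0.5416513 ,  0.23050044]), 'ee_rot': array([-8.41293676e-04,  9.85603470e-01,  1.69071251e-01, -5.91238950e-05]), 'contact_force': array([ 0.47090935, -0.68325845,  0.36190587]), 'moment': array([0.01305232, 0.01364965, 0.04341515]), 'gripper_force': 0.0, 'width': 0.08533221985591188} 0.0187
```

View pics/scene0.png

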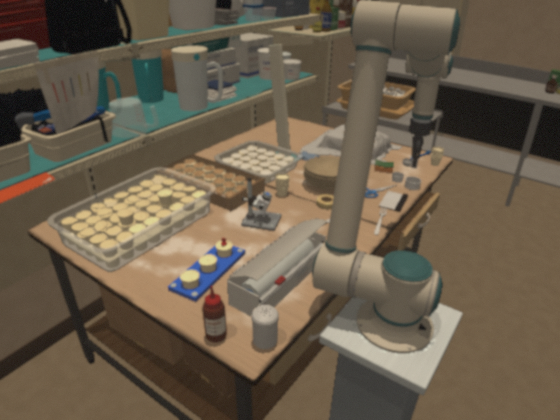

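View pics/top0.png

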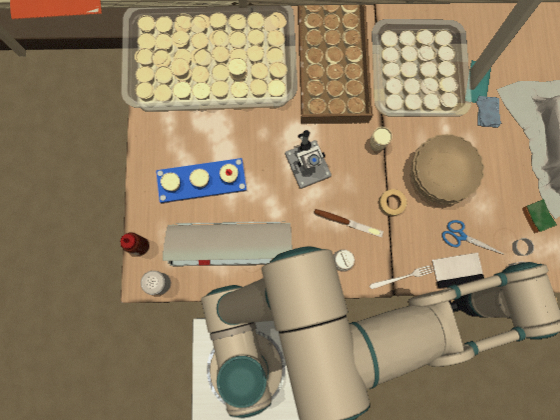

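The scene and top views show the blue holder at about (200,181) in the top view, with the pick cup at its right end (229,173). The inspection camera is at (308,160). I'll enlarge both.

```bash
python3 - <<'E'
from h import *
a=cv2.imread('pics/top0.png')[115:215,145:345];b=cv2.imread('pics/scene0.png')[165:300,160:300]
cv2.imwrite('pics/c1.png',cv2.resize(a,None,fx=4,fy=4,interpolation=3))
cv2.imwrite('pics/c2.png',cv2.resize(b,None,fx=4.2,fy=4.2,interpolation=3))
d=ld('top0')
for n,u,v,z in [('s',229,173,.049),('b',199,178,.049),('a',170,182,.049),('h1',157,174,.016),('h2',242,159,.016),('h3',246,192,.016),('h4',160,202,.016),('lens',314,160,.2),('foot',308,165,.014)]: print(n,atz(d,u,v,z).round(4))
E
```

```text
s [0.5884 0.0449 0.049 ]
b [0.5741 0.1374 0.049 ]
a [0.563  0.2264 0.049 ]
h1 [0.5985 0.2754 0.016 ]
h2 [0.643  0.0065 0.016 ]
h3 [ 0.535  -0.0053  0.016 ]
h4 [0.5078 0.2635 0.016 ]
lens [ 0.5793 -0.2043  0.2   ]
foot [ 0.6201 -0.2033  0.014 ]
```

View pics/c1.png

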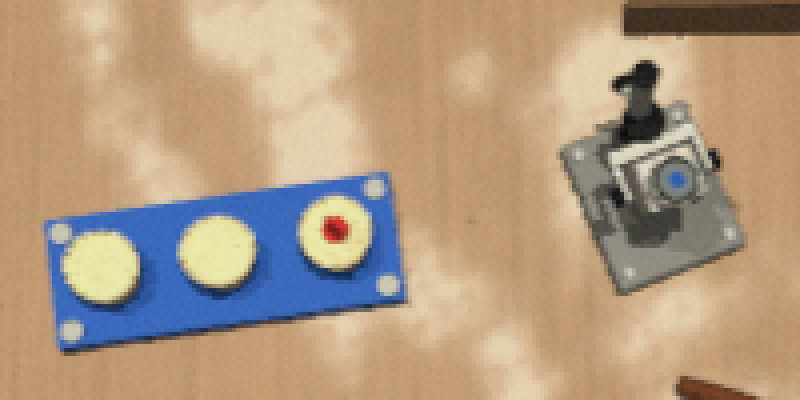

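View pics/c2.png

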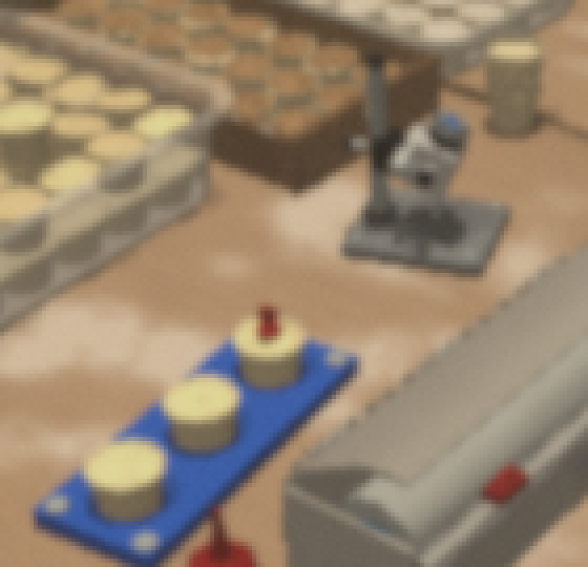

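The top crop shows the lens glass at crop (677,181), with foot corners (567,147), (683,103), (743,243) and (621,293). The marked cup's pick is at (335,230), the rightmost pocket. In the scene crop the lens is near (451,125).

```bash
cat >> h.py <<'E'
def pose():
    s=manip.get_state();q=s['ee_rot'];return np.array(s['position']),R.from_quat([q[1],q[2],q[3],q[0]]).as_matrix()
def rel(P,M):
    p,r=pose();d=r.T@(np.array(P)-p)/.25;a=R.from_matrix(r.T@M).as_rotvec()/(np.pi/2)
    print('rel d',d.round(3),'a',a.round(3), 'rows',np.linalg.norm(d)*.25/.0417,np.linalg.norm(a)*90/7.16)
def down(yang): # tool y at heading yang, z down
    z=np.array([0,0,-1.]);y=np.array([np.cos(yang),np.sin(yang),0]);return np.stack([np.cross(y,z),y,z],1)
E
python3 - <<'E'
from h import *
t=ld('top0');s=ld('scene0')
T=lambda x,y:(145+(x+.5)/4-.5,115+(y+.5)/4-.5); S=lambda x,y:(160+(x+.5)/4.2-.5,165+(y+.5)/4.2-.5)
print('lens',tri([(t,*T(677,181)),(s,*S(451,125))]))
c=np.array([atz(t,*T(*p),.014) for p in[(567,147),(683,103),(743,243),(621,293)]])
print(c.round(4),c.mean(0).round(4)); e=(c[0]+c[1]-c[2]-c[3])/2; f=(c[0]+c[3]-c[1]-c[2])/2
print('x axis',np.linalg.norm(e),np.degrees(np.arctan2(e[1],e[0])),'y',np.linalg.norm(f),np.degrees(np.arctan2(f[1],f[0])))
h=np.array([atz(t,*T(*p),.016) for p in[(46,222),(388,173),(406,303),(64,352)]]);print(h.round(4),h.mean(0).round(4))
g=(h[0]+h[3]-h[1]-h[2])/2;print('holder y',np.linalg.norm(g),np.degrees(np.arctan2(g[1],g[0])))
u=g/np.linalg.norm(g); print('pocket',h.mean(0)-.09*u)
print('cup top tri',tri([(t,*T(335,233)),(s,*S(269,335))]), atz(t,*T(335,233),.049))
print('post top',tri([(t,*T(645,72)),(s,*S(376,55))]))
rel([.42,-.25,.36],down(np.radians(-30)))
d=snap('wrist','w0');print(d['T_tool_cam'])
E
```

```text
lens (array([ 0.60357895, -0.21234421,  0.11994404]), [np.float64(0.0007244569287680469), np.float64(0.0007244569287681227)])
[[ 0.6666 -0.1355  0.014 ]
 [ 0.7019 -0.2298  0.014 ]
 [ 0.5847 -0.2732  0.014 ]
 [ 0.5457 -0.1752  0.014 ]] [ 0.6247 -0.2034  0.014 ]
x axis 0.1260658103437359 19.257409410788632 y 0.10307418558243035 111.1351162782645
[[ 0.6112  0.2785  0.016 ]
 [ 0.6468  0.0077  0.016 ]
 [ 0.5402 -0.0058  0.016 ]
 [ 0.5058  0.2615  0.016 ]] [0.576  0.1355 0.016 ]
holder y 0.2713002060320325 97.41620888588228
pocket [0.58761325 0.04623368 0.016     ]
cup top tri (array([0.58829451, 0.04653657, 0.04945437]), [np.float64(0.0005115833957047984), np.float64(0.0005115833957047061)]) [0.58887671 0.04685505 0.049     ]
post top (array([ 0.66584414, -0.18669191,  0.17953794]), [np.float64(0.001302983779753473), np.float64(0.0013029837797536034)])
rel d [ 1.251 -0.796 -0.516] a [-0.001 -0.    -0.45 ] rows 9.411776465450151 5.660957449867976
[[ 6.56449582e-05 -9.52164058e-01 -3.05587308e-01  7.83515496e-02]
 [ 9.99999966e-01 -1.47086788e-05  2.60645744e-04  3.72244492e-04]
 [-2.52672295e-04 -3.05587315e-01  9.52164024e-01 -1.42205717e-01]
 [ 0.00000000e+00  0.00000000e+00  0.00000000e+00  1.00000000e+00]]
```

```bash
python3 - <<'E'
from h import *
rel([.35,-.42,.32],down(np.radians(-35)))
E
```

```text
rel d [ 0.76  -0.248 -0.357] a [-0.001 -0.    -0.395] rows 5.248433768743274 4.961793125977909
```

```bash
cat > wa.py <<'E'
from h import *
L=np.array([.6036,-.2123,.12]);h=np.radians(-70);t=np.radians(30)
z=np.array([np.cos(h)*np.sin(t),np.sin(h)*np.sin(t),-np.cos(t)]);y=np.array([np.cos(np.radians(20)),np.sin(np.radians(20)),0])
M=np.stack([np.cross(y,z),y,z],1);P=L-.16*z
if __name__=='__main__':
    print(pose());rel(P,M)
E
python3 -m jog '[{"dx":0.76,"dy":-0.25,"dz":-0.36,"az":-0.39,"grip":1},{"dx":0.76,"dy":-0.25,"dz":-0.36,"az":-0.39,"grip":1},{"dx":0.76,"dy":-0.25,"dz":-0.36,"az":-0.39,"grip":1},{"dx":0.76,"dy":-0.25,"dz":-0.36,"az":-0.39,"grip":1},{"dx":0.76,"dy":-0.25,"dz":-0.36,"az":-0.39,"grip":1}]'; python3 wa.py
```

```text
(array([ 0.19157342, -0.5417443 ,  0.23067528]), array([[ 9.42794997e-01,  3.33372935e-01, -2.81837090e-04],
       [ 3.33373015e-01, -9.42794137e-01,  1.28388366e-03],
       [ 1.62297708e-04, -1.30439597e-03, -9.99999136e-01]]))
rel d [ 1.99  -1.013 -0.11 ] a [-0.263 -0.261 -0.981] rows 13.404868986702363 13.17798637750086schema error: expected keys dx, dy, dz, ax, ay, az, grip
```

```bash
python3 -m jog '[{"dx":0.76,"dy":-0.25,"dz":-0.36,"ax":0,"ay":0,"az":-0.39,"grip":1},{"dx":0.76,"dy":-0.25,"dz":-0.36,"ax":0,"ay":0,"az":-0.39,"grip":1},{"dx":0.76,"dy":-0.25,"dz":-0.36,"ax":0,"ay":0,"az":-0.39,"grip":1},{"dx":0.76,"dy":-0.25,"dz":-0.36,"ax":0,"ay":0,"az":-0.39,"grip":1},{"dx":0.76,"dy":-0.25,"dz":-0.36,"ax":0,"ay":0,"az":-0.39,"grip":1}]'; python3 wa.py
```

```text
clock: 0.57
position: [0.343, -0.4247, 0.3173]
ee_rot: [-0.0, 0.888, 0.461, 0.0]
contact_force: [1.0, -0.9, 0.1]
width: 0.0856
gripper_force: 0.0
(array([ 0.34295103, -0.42465886,  0.31734521]), array([[ 5.75361767e-01,  8.17899020e-01, -1.73044285e-04],
       [ 8.17899011e-01, -5.75361680e-01,  3.80540747e-04],
       [ 2.11680853e-04, -3.60481346e-04, -9.99999913e-01]]))
rel d [1.478 0.102 0.235] a [-0.16  -0.307 -0.598] rows 8.990540754329476 8.687560422484353
```

```bash
python3 -m jog '[{"dx":0.8,"dy":0.05,"dz":0,"ax":-0.09,"ay":-0.17,"az":-0.34,"grip":1},{"dx":0.8,"dy":0.05,"dz":0,"ax":-0.09,"ay":-0.17,"az":-0.34,"grip":1},{"dx":0.8,"dy":0.05,"dz":0,"ax":-0.09,"ay":-0.17,"az":-0.34,"grip":1},{"dx":0.8,"dy":0.05,"dz":0,"ax":-0.09,"ay":-0.17,"az":-0.34,"grip":1},{"dx":0.8,"dy":0.05,"dz":0,"ax":-0.09,"ay":-0.17,"az":-0.34,"grip":1}]'; python3 wa.py
```

```text
clock: 0.98
position: [0.4695, -0.2675, 0.3168]
ee_rot: [0.123, 0.724, 0.673, -0.085]
contact_force: [0.8, -0.9, -0.3]
width: 0.0853
gripper_force: 0.0
(array([ 0.46951524, -0.26748576,  0.31684503]), array([[ 0.08011791,  0.9958518 ,  0.04313127],
       [ 0.95399345, -0.06406443, -0.29290313],
       [-0.28892493,  0.06461374, -0.95516881]]))
rel d [0.599 0.377 0.088] a [-0.067 -0.136 -0.258] rows 4.275083023132236 3.7607546654481205
```

```bash
python3 -m jog '[{"dx":0.6,"dy":0.38,"dz":0.09,"ax":-0.07,"ay":-0.14,"az":-0.26,"grip":1},{"dx":0.6,"dy":0.38,"dz":0.09,"ax":-0.07,"ay":-0.14,"az":-0.26,"grip":1},{"dx":0.6,"dy":0.38,"dz":0.09,"ax":-0.07,"ay":-0.14,"az":-0.26,"grip":1},{"dx":0.6,"dy":0.38,"dz":0.09,"ax":-0.07,"ay":-0.14,"az":-0.26,"grip":1},{"dx":0.6,"dy":0.38,"dz":0.09,"ax":-0.07,"ay":-0.14,"az":-0.26,"grip":1}]'; python3 -m jog '[{"dx":0,"dy":0,"dz":0,"ax":0,"ay":0,"az":0,"grip":1},{"dx":0,"dy":0,"dz":0,"ax":0,"ay":0,"az":0,"grip":1}]'; python3 wa.py; python3 - <<'E'
from h import *
d=snap('wrist','w1');print(d['mtx'][0],d['k1'],proj(d,[.6036,-.2123,.12]))
a=cv2.imread('pics/w1.png');cv2.imwrite('pics/w1b.png',cv2.resize(a,(800,600),interpolation=3))
E
```

```text
clock: 1.4
position: [0.577, -0.1342, 0.254]
ee_rot: [0.212, 0.551, 0.793, -0.149]
contact_force: [-0.1, -0.5, -0.2]
width: 0.0851
gripper_force: 0.0
clock: 1.57
position: [0.5766, -0.1401, 0.2578]
ee_rot: [0.214, 0.554, 0.79, -0.15]
contact_force: [0.2, -0.5, -0.0]
width: 0.0853
gripper_force: 0.0
(array([ 0.57658035, -0.14006249,  0.25776954]), array([[-0.2946536 ,  0.94019205,  0.17093325],
       [ 0.81177022,  0.34064337, -0.47433237],
       [-0.5041908 , -0.00100522, -0.8635917 ]]))
rel d [ 0.008  0.003 -0.009] a [-0.001  0.003 -0.   ] rows 0.07344339946575563 0.04129793804014337
[332.0547085    0.         280.68892427] -0.05494146826584149 [[281.61270295 192.94431586]]
```

View pics/w1b.png

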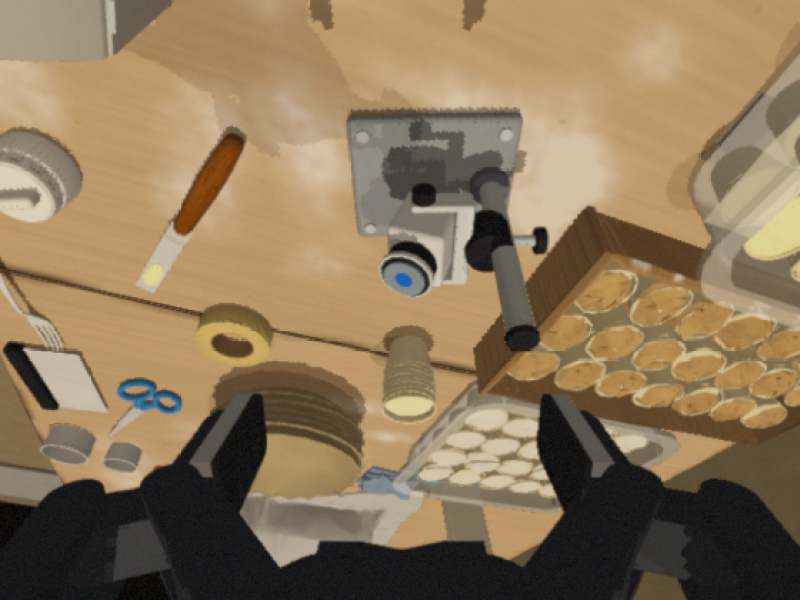

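The wrist view shows the lens glass at (404,276), close to the prediction of (402,276). I'll enlarge it to get the tilt.

```bash
python3 - <<'E'
import cv2
a=cv2.imread('pics/w1.png')[120:220,250:370]
cv2.imwrite('pics/c3.png',cv2.resize(a,None,fx=6,fy=6,interpolation=2))
E
```

```text
(no output)
```

View pics/c3.png

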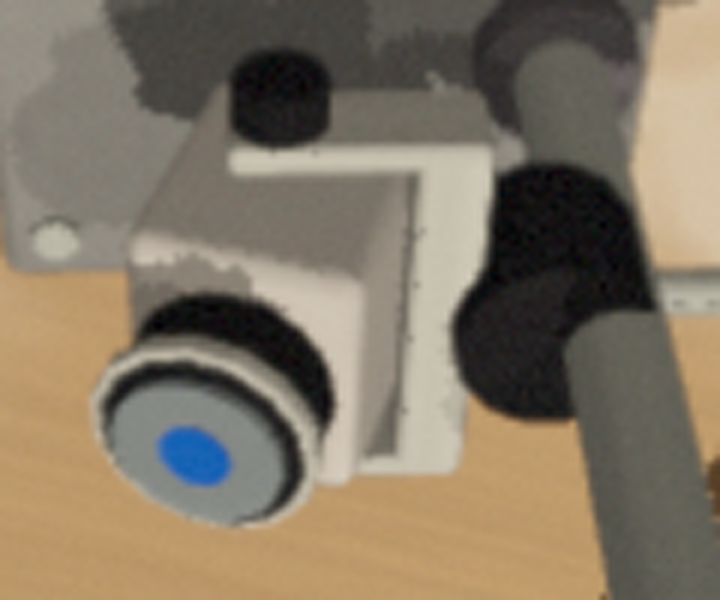

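The crop shows the lens ring spanning x 91–320 and y 335–526, with the dot at (195,457). The head's side edges run (133,250)→(222,90) and (360,275)→(408,175), parallel to the line of sight.

```bash
cat > fit.py <<'E'
from h import *
from scipy.optimize import least_squares
d=ld('w1');t=ld('top0');s=ld('scene0')
C=lambda x,y:(250+(x+.5)/6-.5,120+(y+.5)/6-.5)
L,res=tri([(t,145+677.5/4-.5,115+181.5/4-.5),(s,160+451.5/4.2-.5,165+125.5/4.2-.5),(d,*C(195,457))]);print('L',L.round(4),res)
Ldot,_=tri([(t,145+677.5/4-.5,115+181.5/4-.5),(d,*C(195,457))]);print('L2',Ldot.round(4),_)
def zdir(t,yaw): return np.array([-np.cos(yaw)*np.sin(t),-np.sin(yaw)*np.sin(t),np.cos(t)])
for A,B in [((133,250),(222,90)),((360,275),(408,175))]:
    _,ra=ray(d,*C(*A));_,rb=ray(d,*C(*B));n=np.cross(ra,rb);n/=np.linalg.norm(n)
    ts=np.radians(np.arange(5,60,.5))
    for yw in(18.5,20,21.5):
        f=[n@zdir(q,np.radians(yw)) for q in ts];i=np.argmin(np.abs(f));print('edge',yw,np.degrees(ts[i])*np.pi/180)
ring=np.array([C(*p) for p in[(91,405),(150,343),(185,335),(250,355),(290,385),(320,440),(300,500),(235,526),(160,500),(115,460)]])
def prj(p):
    c=p[:3];z=zdir(p[3],p[4]);y=np.array([np.sin(p[4]),-np.cos(p[4]),0]);x=np.cross(y,z)
    a=np.linspace(0,2*np.pi,721);return proj(d,c+p[5]*(np.cos(a)[:,None]*x+np.sin(a)[:,None]*y))
def r(p):
    q=prj(p);e=[]
    for m in ring:
        D=np.linalg.norm(q-m,axis=1);i=D.argmin();e.append(D[i]*np.sign(np.linalg.norm(m-q.mean(0))-np.linalg.norm(q[i]-q.mean(0))))
    return np.r_[np.array(e)/.3,(p[:3]-L)/.002,(p[4]-np.radians(20))/.03]
for t0 in(.3,.6):
    o=least_squares(r,[*L,t0,np.radians(20),.019]);print(o.x.round(4),o.cost)
E
python3 fit.py
```

```text
L [ 0.6038 -0.2128  0.1209] [np.float64(0.0008668997861630232), np.float64(0.00140038134868989), np.float64(0.0016520122673116997)]
L2 [ 0.6034 -0.2116  0.1242] [np.float64(0.0004272378236951664), np.float64(0.00042723782369527834)]
edge 18.5 0.32288591161895097
edge 20 0.32288591161895097
edge 21.5 0.32288591161895097
edge 18.5 0.3490658503988659
edge 20 0.3490658503988659
edge 21.5 0.3577924966588375
[ 0.6052 -0.2107  0.1195  0.3229  0.3128  0.0188] 9.159157979854816
[ 0.6052 -0.2107  0.1195  0.322   0.3125  0.0188] 9.161523439356229
```

```bash
python3 - <<'E'
from h import *
rel([.588,.0465,.20],down(np.radians(7.4)))
rel([.588,-.04,.23],down(np.radians(14)))
E
```

```text
rel d [ 0.714  0.298 -0.146] a [0.037 0.335 0.135] rows 4.7211652910271455 4.5674603012790325
rel d [ 0.372  0.181 -0.086] a [0.017 0.337 0.063] rows 2.534830902638124 4.309333971936965
```

```bash
python3 -m jog '[{"dx":0.37,"dy":0.18,"dz":-0.09,"ax":0.02,"ay":0.2,"az":0.06,"grip":1},{"dx":0.37,"dy":0.18,"dz":-0.09,"ax":0.02,"ay":0.2,"az":0.06,"grip":1},{"dx":0.37,"dy":0.18,"dz":-0.09,"ax":0.02,"ay":0.2,"az":0.06,"grip":1},{"dx":0.37,"dy":0.18,"dz":-0.09,"ax":0.02,"ay":0.2,"az":0.06,"grip":1},{"dx":0.37,"dy":0.18,"dz":-0.09,"ax":0.02,"ay":0.2,"az":0.06,"grip":1}]'; python3 - <<'E'
from h import *
d=snap('wrist','w2')
def blue(f,box=None):
    d=ld(f);a=d['img'].astype(int);m=((a[:,:,2]>a[:,:,0]+70)&(a[:,:,2]>a[:,:,1]+30)).astype(np.uint8)
    n,_,st,c=cv2.connectedComponentsWithStats(m)
    p=proj(d,[.604,-.212,.1215])[0]; print(f,p,[(c[i].round(1).tolist(),int(st[i,4])) for i in range(1,n) if np.linalg.norm(c[i]-p)<25]);
    i=min(range(1,n),key=lambda i:np.linalg.norm(c[i]-p));return (d,*c[i])
o=[blue(f) for f in('top0','w1','w2')]
print(tri(o),tri(o[:2]),tri(o[1:]))
rel([.588,.0465,.14],down(np.radians(7.4)))
E
```

```text
clock: 2.03
position: [0.5879, -0.0422, 0.2318]
ee_rot: [0.087, 0.612, 0.783, -0.064]
contact_force: [-0.6, -0.3, -0.4]
width: 0.0852
gripper_force: 0.0
top0 [313.923719   159.79605152] [([313.8, 159.5], 10)]
w1 [282.13112477 193.96650933] [([281.9, 195.7], 87)]
w2 [255.05159726 332.09428277] [([255.0, 333.6], 58)]
(array([ 0.60388503, -0.21144929,  0.12412971]), [np.float64(0.0002158941101707422), np.float64(0.00030328818433355854), np.float64(0.00018508369301580786)]) (array([ 0.60375886, -0.21136518,  0.12453525]), [np.float64(0.00021101446655640723), np.float64(0.00021101446655612358)]) (array([ 0.60425342, -0.21332028,  0.12234996]), [np.float64(3.68028573423002e-05), np.float64(3.680285734220781e-05)])
rel d [0.414 0.086 0.285] a [0.012 0.138 0.074] rows 3.0571763464913833 1.9671730521782553
```

```bash
python3 -m jog '[{"dx":0.41,"dy":0.09,"dz":0.28,"ax":0.01,"ay":0.14,"az":0.07,"grip":1},{"dx":0.41,"dy":0.09,"dz":0.28,"ax":0.01,"ay":0.14,"az":0.07,"grip":1},{"dx":0.41,"dy":0.09,"dz":0.28,"ax":0.01,"ay":0.14,"az":0.07,"grip":1},{"dx":0.41,"dy":0.09,"dz":0.28,"ax":0.01,"ay":0.14,"az":0.07,"grip":1},{"dx":0.41,"dy":0.09,"dz":0.28,"ax":0.01,"ay":0.14,"az":0.07,"grip":1}]'; python3 - <<'E'
from h import *
d=snap('wrist','w3')
print(proj(d,[[.588,.0465,.075],[.588,.0465,.049],[.588,.0465,.065]]))
a=d['img'].astype(int);m=((a[:,:,0]>a[:,:,1]+70)&(a[:,:,0]>a[:,:,2]+70)).astype(np.uint8)
n,_,st,c=cv2.connectedComponentsWithStats(m);print([(c[i].round(1).tolist(),st[i].tolist()) for i in range(1,n) if st[i,4]>15])
rel([.588,.0465,.014],down(np.radians(7.4)))
cv2.imwrite('pics/w3b.png',d['img'][:,:,::-1])
E
```

```text
clock: 2.5
position: [0.5871, 0.0482, 0.1394]
ee_rot: [-0.003, 0.657, 0.754, 0.001]
contact_force: [0.2, 0.3, 0.3]
width: 0.0854
gripper_force: 0.0
[[281.78752107 234.17877842]
 [281.77956973 221.6381882 ]
 [281.78428174 229.03730593]]
[([285.4, 225.2], [272, 212, 28, 28, 618])]
rel d [-0.007 -0.003  0.508] a [ 0.    -0.003  0.006] rows 3.046509034062636 0.07772130103334705
```

View pics/w3b.png

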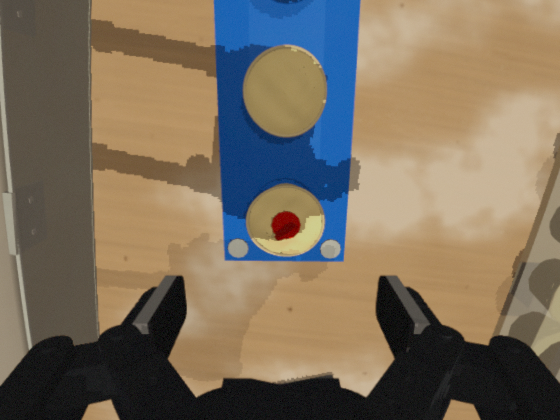

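The wrist view shows the cup rim centred near (285.5,219), about 2 mm from the estimate. The fingers straddle it across the holder, clear of cup neighbours.

```bash
python3 - <<'E'
from h import *
d=ld('w3');print(atz(d,285.5,219.5,.049))
rel([.590,.0475,.014],down(np.radians(7.4)))
E
```

```text
[0.59049248 0.04853433 0.049     ]
rel d [-0.004  0.005  0.508] a [ 0.    -0.003  0.006] rows 3.0465307379207873 0.07772130103334705
```

```bash
python3 -m jog '[{"dx":0,"dy":0.006,"dz":0.15,"ax":0,"ay":0,"az":0,"grip":1},{"dx":0,"dy":0.006,"dz":0.28,"ax":0,"ay":0,"az":0,"grip":1},{"dx":0,"dy":0.006,"dz":0.38,"ax":0,"ay":0,"az":0,"grip":1},{"dx":0,"dy":0.006,"dz":0.46,"ax":0,"ay":0,"az":0,"grip":1},{"dx":0,"dy":0.006,"dz":0.5,"ax":0,"ay":0,"az":0,"grip":1}]' 32
python3 -m jog '[{"dx":0,"dy":0,"dz":0,"ax":0,"ay":0,"az":0,"grip":1},{"dx":0,"dy":0,"dz":0,"ax":0,"ay":0,"az":0,"grip":0.6},{"dx":0,"dy":0,"dz":0,"ax":0,"ay":0,"az":0,"grip":0.5}]'; python3 - <<'E'
from h import *
rel([.590,.0475,.014],down(np.radians(7.4)))
E
```

```text
clock: 2.97
position: [0.5903, 0.0487, 0.0153]
ee_rot: [-0.002, 0.657, 0.754, 0.002]
contact_force: [-0.8, 0.0, 1.0]
width: 0.0855
gripper_force: 0.0
clock: 3.22
position: [0.5925, 0.0495, 0.018]
ee_rot: [-0.0, 0.657, 0.754, 0.004]
contact_force: [0.1, 0.7, 0.4]
width: 0.0647
gripper_force: 0.0
rel d [-0.007 -0.011  0.016] a [ 0.003 -0.003  0.005] rows 0.12335189418601393 0.0878296365230755
```

```bash
python3 -m jog '[{"dx":-0.004,"dy":-0.006,"dz":0.012,"ax":0,"ay":0,"az":0,"grip":0.5},{"dx":-0.004,"dy":-0.006,"dz":0.012,"ax":0,"ay":0,"az":0,"grip":0.5}]'
python3 -m jog '[{"dx":0,"dy":0,"dz":0,"ax":0,"ay":0,"az":0,"grip":0.2},{"dx":0,"dy":0,"dz":0,"ax":0,"ay":0,"az":0,"grip":-0.2},{"dx":0,"dy":0,"dz":0,"ax":0,"ay":0,"az":0,"grip":-0.2},{"dx":0,"dy":0,"dz":0,"ax":0,"ay":0,"az":0,"grip":-0.2},{"dx":0,"dy":0,"dz":0,"ax":0,"ay":0,"az":0,"grip":-0.2}]' 32
```

```text
clock: 3.38
position: [0.5899, 0.0485, 0.014]
ee_rot: [-0.001, 0.657, 0.754, 0.003]
contact_force: [0.1, -0.2, -0.4]
width: 0.0643
gripper_force: 0.0
clock: 3.8
position: [0.5899, 0.0487, 0.0143]
ee_rot: [-0.001, 0.657, 0.754, 0.003]
contact_force: [-1.8, -1.2, 5.2]
width: 0.0572
gripper_force: 33.2
```

```bash
python3 -m jog '[{"dx":0,"dy":0,"dz":-0.04,"ax":0,"ay":0,"az":0,"grip":-0.2},{"dx":0,"dy":0,"dz":-0.12,"ax":0,"ay":0,"az":0,"grip":-0.2},{"dx":0,"dy":0,"dz":-0.24,"ax":0,"ay":0,"az":0,"grip":-0.2},{"dx":0,"dy":0,"dz":-0.38,"ax":0,"ay":0,"az":0,"grip":-0.2},{"dx":0,"dy":0,"dz":-0.5,"ax":0,"ay":0,"az":0,"grip":-0.2}]'
cat > tgt.py <<'E'
from h import *
import sys
t,yw=.34,np.radians(19.6);L=np.array([.6039,-.2115,.1241])
zl=np.array([-np.cos(yw)*np.sin(t),-np.sin(yw)*np.sin(t),np.cos(t)])
V=L+.1*zl;p,r=pose()
z=-zl;h=np.radians(float(sys.argv[1]) if len(sys.argv)>1 else 0);y=np.array([np.cos(h),np.sin(h),0]);y-=z*(y@z);y/=np.linalg.norm(y)
M=np.stack([np.cross(y,z),y,z],1)
off=np.array([0,0,.0083]) # underside in tool
P=V-M@off
if __name__=='__main__':
    print('V',V,'P',P,'J',manip.get_state()['qpos'].round(2));rel(P,M)
    u=p+r@off;print('underside err along/lat mm',(u-V)@zl*1e3,np.linalg.norm((u-V)-((u-V)@zl)*zl)*1e3,'tilt err deg',np.degrees(np.arccos(min(1,-r[:,2]@zl))))
E
python3 tgt.py 0;python3 tgt.py -20; python3 - <<'E'
from h import *
d=snap('wrist','w4')
cv2.imwrite('pics/w4b.png',d['img'][:,:,::-1])
E
```

```text
clock: 4.22
position: [0.5894, 0.048, 0.1403]
ee_rot: [-0.002, 0.657, 0.754, 0.003]
contact_force: [1.0, 0.3, 0.1]
width: 0.0575
gripper_force: 34.4
V [ 0.5724836  -0.22268688  0.21837547] P [ 0.56987604 -0.22361539  0.22620033] J [-0.04  0.36  1.61  0.01  1.17 -0.18]
rel d [-1.063 -0.225 -0.351] a [-0.207  0.056  0.098] rows 6.847832721300004 2.964015018634709
underside err along/lat mm -117.06216848927609 259.5201793519083 tilt err deg 19.284880375820528
V [ 0.5724836  -0.22268688  0.21837547] P [ 0.56987604 -0.22361539  0.22620033] J [-0.04  0.36  1.61  0.01  1.17 -0.18]
rel d [-1.063 -0.225 -0.351] a [-0.195  0.093  0.324] rows 6.847832721300004 4.903236434468441
underside err along/lat mm -117.06216848927609 259.5201793519083 tilt err deg 19.284880375820528
```

View pics/w4b.png

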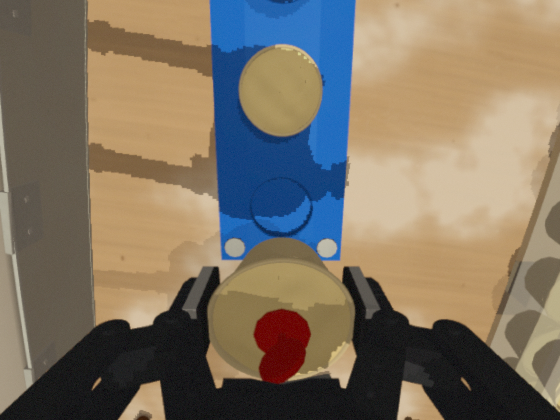

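The cup is held cleanly between the pads, with its rim centred near (282,320). The pocket is empty and the other cups are in place.

```bash
python3 - <<'E'
from h import *
d=ld('w4');T=d['world_to_cam'];p,r=pose()
c,v=ray(d,282,320);c=r.T@(c-p);v=r.T@v;print('rim centre tool',c+v*(-.0347-c[2])/v[2])
import tgt
rel(tgt.P+.07*tgt.zl,tgt.M)
E
```

```text
rim centre tool [ 0.00636075 -0.00297238 -0.0347    ]
rel d [-1.079 -0.325 -0.591] a [-0.199  0.057  0.099] rows 7.630245636927597 2.8862550549861696
```

```bash
python3 - <<'E'
from h import *
d=dict(ld('w4'));d['world_to_cam']=np.linalg.inv(d['T_tool_cam'])
for uv,z in[((282,320),-.0347)]:print(atz(d,*uv,z))
print(proj(d,[[0,0,-.0347],[0.002,0,-.0347],[.029,0,-.0347],[-.029,0,-.0347]]))
print(proj(d,[[.022,0,.0083],[.0245,0,.0083]]))
p,r=pose();print(p)
E
python3 -m jog '[{"dx":-0.82,"dy":-0.25,"dz":-0.45,"ax":-0.08,"ay":0.02,"az":0.04,"grip":-0.2},{"dx":-0.82,"dy":-0.25,"dz":-0.45,"ax":-0.08,"ay":0.02,"az":0.04,"grip":-0.2},{"dx":-0.82,"dy":-0.25,"dz":-0.45,"ax":-0.08,"ay":0.02,"az":0.04,"grip":-0.2},{"dx":-0.82,"dy":-0.25,"dz":-0.45,"ax":-0.1,"ay":0.03,"az":0.05,"grip":-0.2},{"dx":-0.82,"dy":-0.25,"dz":-0.45,"ax":-0.1,"ay":0.03,"az":0.05,"grip":-0.2}]'
python3 - <<'E'
from h import *
import tgt
rel(tgt.P+.07*tgt.zl,tgt.M)
E
```

```text
[ 0.00118843  0.000626   -0.0347    ]
[[280.35831948 322.62535035]
 [280.3569029  318.1975069 ]
 [280.33699916 253.32736667]
 [280.37792222 381.56587729]]
[[280.40877237 229.48422192]
 [280.40776291 224.60671852]]
[0.59343721 0.0478878  0.14680824]
clock: 4.68
position: [0.5585, -0.136, 0.2349]
ee_rot: [0.032, 0.684, 0.725, 0.077]
contact_force: [-0.4, 0.3, -1.3]
width: 0.0571
gripper_force: 34.7
rel d [-0.364 -0.026 -0.259] a [-0.107  0.027  0.047] rows 2.680916452743668 1.5103947214521785
```

```bash
sed -i 's/off=np.array(\[0,0,.0083\])/off=np.array([.001,.0005,.0095])/' tgt.py
python3 -m jog '[{"dx":-0.15,"dy":-0.01,"dz":-0.1,"ax":-0.05,"ay":0.01,"az":0.02,"grip":-0.2},{"dx":-0.3,"dy":-0.02,"dz":-0.2,"ax":-0.1,"ay":0.03,"az":0.05,"grip":-0.2},{"dx":-0.36,"dy":-0.03,"dz":-0.26,"ax":-0.107,"ay":0.027,"az":0.047,"grip":-0.2},{"dx":-0.36,"dy":-0.03,"dz":-0.26,"ax":-0.107,"ay":0.027,"az":0.047,"grip":-0.2},{"dx":-0.36,"dy":-0.03,"dz":-0.26,"ax":-0.107,"ay":0.027,"az":0.047,"grip":-0.2}]'
python3 tgt.py
```

```text
clock: 5.1
position: [0.548, -0.2309, 0.2924]
ee_rot: [0.072, 0.704, 0.69, 0.153]
contact_force: [0.5, 0.4, -2.7]
width: 0.0571
gripper_force: 34.8
V [ 0.5724836  -0.22268688  0.21837547] P [ 0.56902436 -0.22472415  0.22705781] J [-0.7   0.16  1.56  0.31  1.26 -0.75]
rel d [-0.006 -0.003  0.276] a [ 0.001  0.001 -0.001] rows 1.652317080572752 0.020769118192076785
underside err along/lat mm 68.87986814511396 1.667892078024355 tilt err deg 0.11408156276888752
```

```bash
python3 -m jog '[{"dx":-0.003,"dy":-0.003,"dz":0.07,"ax":0,"ay":0,"az":0,"grip":-0.2},{"dx":-0.006,"dy":-0.003,"dz":0.15,"ax":0,"ay":0,"az":0,"grip":-0.2},{"dx":-0.006,"dy":-0.003,"dz":0.22,"ax":0,"ay":0,"az":0,"grip":-0.2},{"dx":-0.006,"dy":-0.003,"dz":0.26,"ax":0,"ay":0,"az":0,"grip":-0.2},{"dx":-0.006,"dy":-0.003,"dz":0.275,"ax":0,"ay":0,"az":0,"grip":-0.2}]' >/dev/null
python3 -m jog '[{"dx":0,"dy":0,"dz":0,"ax":0,"ay":0,"az":0,"grip":-0.2},{"dx":0,"dy":0,"dz":0,"ax":0,"ay":0,"az":0,"grip":-0.2},{"dx":0,"dy":0,"dz":0,"ax":0,"ay":0,"az":0,"grip":-0.2},{"dx":0,"dy":0,"dz":0,"ax":0,"ay":0,"az":0,"grip":-0.2}]'
python3 tgt.py; python3 - <<'E'
from h import *
import tgt
d=snap('scene','s5');w=snap('wrist','w5')
print('V,L in scene',proj(d,[tgt.V,tgt.L]))
x,y=proj(d,tgt.V)[0].astype(int);a=cv2.resize(d['img'][y-45:y+45,x-60:x+60,::-1],None,fx=4,fy=4,interpolation=2)
b=cv2.resize(w['img'][180:420,140:420,::-1],(480,360))[:,:,:]
print('crop origin',x-60,y-45)
o=np.zeros((600,800,3),np.uint8);o[:360,:480]=a
o[360:600,:320]=cv2.resize(w['img'][:,:,::-1],(320,240));t=snap('top','t5');o[:300,480:]=cv2.resize(t['img'][90:310,120:354,::-1],(320,300));cv2.imwrite('pics/m5.png',o)
E
```

```text
clock: 5.85
position: [0.5698, -0.2233, 0.2271]
ee_rot: [0.072, 0.703, 0.691, 0.153]
contact_force: [-0.5, 0.2, -0.7]
width: 0.0568
gripper_force: 34.8
V [ 0.5724836  -0.22268688  0.21837547] P [ 0.56902436 -0.22472415  0.22705781] J [-0.66  0.22  1.65  0.32  1.11 -0.76]
rel d [-0.006 -0.003 -0.002] a [0.    0.001 0.001] rows 0.038355568821128644 0.013896417821468141
underside err along/lat mm -0.38640164410264505 1.5479819287043044 tilt err deg 0.06363558204741901
V,L in scene [[275.64063111 171.21209921]
 [266.5987961  193.39645462]]
crop origin 215 126
```

View pics/m5.png

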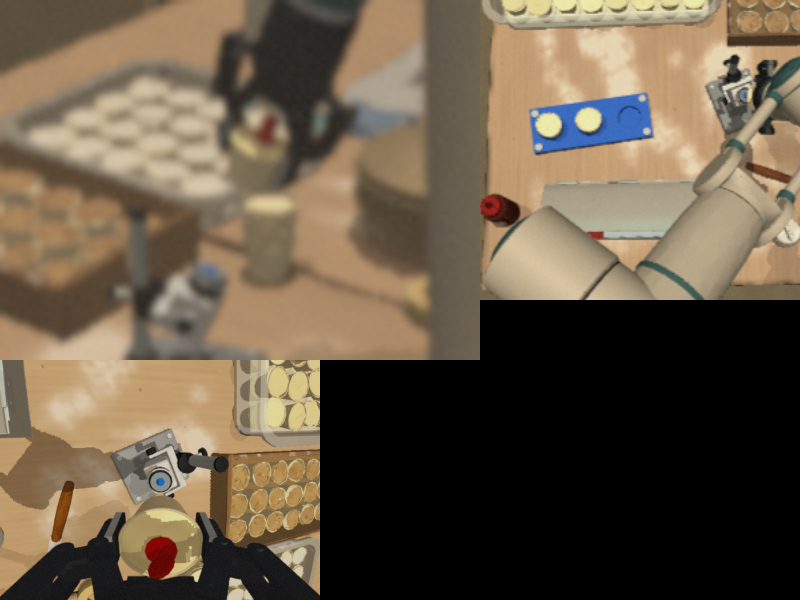

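The mosaic shows the cup tilted in front of the lens, and the holder and other cups undisturbed. For a last check I'll overlay the modelled cup (at V, along the sight line) on both views, and measure the lens dot.

```bash
python3 - <<'E'
from h import *
import tgt
z=tgt.zl;y=np.array([.3,-.95,0]);y-=z*(y@z);y/=np.linalg.norm(y);x=np.cross(y,z)
a=np.linspace(0,2*np.pi,60)[:,None];C=np.cos(a)*x+np.sin(a)*y
p,r=pose();u=p+r@tgt.off
o=np.zeros((600,800,3),np.uint8)
for f,(x0,y0,w,hh),(X,Y,s) in[('s5',(245,145,60,60),(0,0,6.5)),('w5',(190,200,180,190),(400,0,2.2)),]:
    d=ld(f);im=cv2.resize(d['img'][y0:y0+hh,x0:x0+w,::-1],None,fx=s,fy=s,interpolation=2);im2=im.copy()
    for c,rad,col in[(u,.023,(0,255,0)),(u+.043*z,.029,(255,0,255))]:
        q=((proj(d,c+rad*C)-[x0,y0]+.5)*s).astype(np.int32);cv2.polylines(im,[q],True,col,1)
    h,w2=im.shape[:2];
    if f=='s5': o[:h,:w2]=im; o[h:600,:w2]=im2[100:100+600-h]
    else: o[:h,X:X+w2]=im
d=ld('w5');A=d['img'].astype(int);m=((A[:,:,2]>A[:,:,0]+70)&(A[:,:,2]>A[:,:,1]+30)).astype(np.uint8)
n,_,st,c=cv2.connectedComponentsWithStats(m);pl=proj(d,tgt.L)[0]
i=min(range(1,n),key=lambda i:np.linalg.norm(c[i]-pl));print('dot',c[i],'pred',pl,ray(d,*c[i])[0])
cv2.imwrite('pics/m6.png',o)
E
```

```text
dot [280.51898734 213.19620253] pred [280.39699672 211.41421643] [ 0.52488015 -0.16177166  0.37017109]
```

View pics/m6.png

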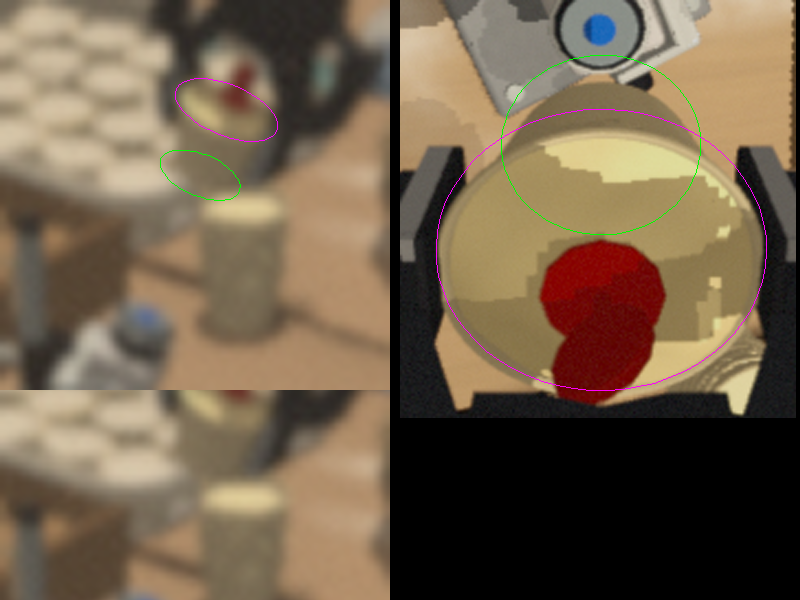

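```bash
cat > fitc.py <<'E'
from h import *
from scipy.optimize import least_squares
d=dict(ld('w5'));d['world_to_cam']=np.linalg.inv(d['T_tool_cam'])
Z=lambda P:np.array([(190+(x+.5)/2.2-.5,200+(y+.5)/2.2-.5) for x,y in P])
rim=Z([(443,255),(600,130),(762,255),(470,178),(530,142),(670,142),(735,180),(475,352),(530,384)])
base=Z([(530,112),(560,92),(600,82),(640,90),(670,110)])
a=np.linspace(0,2*np.pi,721)[:,None]
def circ(p,h,r):
    M=R.from_rotvec([p[4],p[3],0]).as_matrix()
    return proj(d,p[:3]+(np.hstack([r*np.cos(a),r*np.sin(a),0*a-h]))@M.T)   # cup z = -tool z
def dist(m,q):
    D=np.linalg.norm(q-m,axis=1);i=D.argmin();c=q.mean(0);return D[i]*np.sign(np.linalg.norm(m-c)-np.linalg.norm(q[i]-c))
def f(p):
    qr=circ(p,.043,.029);qb=circ(p,0,p[5])
    return np.r_[[dist(m,qr) for m in rim],[dist(m,qb) for m in base],(p[5]-.0225)/.002,(p[4])/.02,p[1]/.001]
for fix in(0,1):
    g=(lambda p:np.r_[f(p),p[3]/.001]) if fix else f
    o=least_squares(g,[0,0,.0083,0,0,.0225],x_scale=[.01,.01,.01,.1,.1,.01]);print(o.x.round(4),o.cost,o.fun[:14].round(1))
E
python3 fitc.py
```

```text
[ 0.0579  0.0172 -0.0537  0.5876  0.1208  0.0646] 1544.870691206195 [-29.1  14.4  -2.6   2.3  13.2   6.9  -8.9 -10.8   9.4  -8.1 -10.3  -5.5
   7.1  22.1]
[ 0.0076  0.052  -0.0046  0.0013  0.2383  0.0383] 3388.1677106370084 [ -0.1  -9.5  14.4   7.8   0.9 -16.7  -1.2 -18.1 -15.1 -31.4 -18.    0.5
  18.3  32. ]
```

```bash
sed -i 's/190+(x+.5)/190+(x-400+.5)/' fitc.py; python3 fitc.py
```

```text
[-0.0034  0.0003  0.0116 -0.0025  0.0013  0.0204] 8.106240420868378 [-1.3 -1.2 -0.3  2.  -0.2 -0.8  2.   1.  -1.   0.6 -0.7 -0.4 -0.3  0.5]
[-0.0032  0.0002  0.0116 -0.      0.0032  0.0203] 8.142637536102626 [-1.3 -1.2 -0.4  2.  -0.2 -0.8  1.9  1.  -0.8  0.5 -0.8 -0.5 -0.3  0.7]
```

```bash
sed -i 's/off=np.array(\[.001,.0005,.0095\])/off=np.array([-.0022,.0002,.0108])/' tgt.py; python3 tgt.py
```

```text
V [ 0.5724836  -0.22268688  0.21837547] P [ 0.56890075 -0.22170298  0.22875406] J [-0.66  0.22  1.65  0.32  1.1  -0.76]
rel d [ 0.008  0.    -0.008] a [0. 0. 0.] rows 0.06585399001102675 0.007615282424594092
underside err along/lat mm -1.972185239459549 1.9153644217383274 tilt err deg 0.03309223921238328
```

```bash
python3 -m jog '[{"dx":0.008,"dy":0,"dz":-0.008,"ax":0,"ay":0,"az":0,"grip":-0.2},{"dx":0.008,"dy":0,"dz":-0.008,"ax":0,"ay":0,"az":0,"grip":-0.2},{"dx":0.008,"dy":0,"dz":-0.008,"ax":0,"ay":0,"az":0,"grip":-0.2},{"dx":0.008,"dy":0,"dz":-0.008,"ax":0,"ay":0,"az":0,"grip":-0.2},{"dx":0.008,"dy":0,"dz":-0.008,"ax":0,"ay":0,"az":0,"grip":-0.2}]'; python3 -m jog '[{"dx":0,"dy":0,"dz":0,"ax":0,"ay":0,"az":0,"grip":-0.2},{"dx":0,"dy":0,"dz":0,"ax":0,"ay":0,"az":0,"grip":-0.2},{"dx":0,"dy":0,"dz":0,"ax":0,"ay":0,"az":0,"grip":-0.2},{"dx":0,"dy":0,"dz":0,"ax":0,"ay":0,"az":0,"grip":-0.2},{"dx":0,"dy":0,"dz":0,"ax":0,"ay":0,"az":0,"grip":-0.2}]'; python3 tgt.py; python3 -c "
from rig import manip
print(abs(manip.get_state()['qd']).max(), manip.sign_off())"
```

```text
clock: 6.42
position: [0.5687, -0.2213, 0.2281]
ee_rot: [0.071, 0.703, 0.691, 0.153]
contact_force: [0.5, 0.6, -1.5]
width: 0.0573
gripper_force: 34.8
clock: 6.83
position: [0.5688, -0.2213, 0.228]
ee_rot: [0.071, 0.703, 0.691, 0.153]
contact_force: [0.3, 0.5, -0.8]
width: 0.0572
gripper_force: 34.8
V [ 0.5724836  -0.22268688  0.21837547] P [ 0.56890075 -0.22170298  0.22875406] J [-0.66  0.22  1.65  0.32  1.11 -0.76]
rel d [-0.001  0.002 -0.003] a [-0.001 -0.     0.   ] rows 0.020303920709684366 0.008834019612273723
underside err along/lat mm -0.6831168371150357 0.5087462545864533 tilt err deg 0.05071057722357145
the job is handed in; nothing more can be done
0.001571443200128231 None
```

I handed the job in with the marked cup still held, motionless, its underside facing the lens about 10 cm from the glass. By my own measurements it is on the line of sight to within a few millimetres; the verdict wasn't shown.

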